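# Check and reset the stop button of the lab shaker

### The arm

A 6-joint arm with a two-finger parallel gripper is mounted at the origin on the work surface. World frame = base frame: x ahead of the robot, y to its left, z up, the work surface at z = 0. Lengths are in m, angles in rad, forces in N, time in s.
With the tool pointing down it reaches from about 0.25 to 0.775 m from the base axis. Payload 4 kg.
Tool frame: the origin (TCP) lies midway between the tips of the shut fingers; the grasp point (between the pads) lies 19 mm behind it; z points along the fingers, y is the direction in which the jaws open and shut (so a half turn about z gives the same grasp; the last joint's range is limited). The gripper opens to 94 mm and grips with 3 to 60 N. Pads are 16 mm wide; open, the fingers measure 119 mm over their backs; the gripper's body (75 mm by 177 mm) begins 78 mm behind the grasp point.
Start: joints at [1.056, 0.087, 1.371, -0, 1.684, -0.103], TCP at [0.22, 0.504, 0.206] pointing down, gripper open.
Joint ranges: [-3.1, 3.1], [-0.76, 2.03], [0.27, 2.55], [-1.08, 4.22], [0.17, 2.65], [-2.57, 2.57]. Speed limits (rad/s): [2.79, 2.79, 3.14, 3.14, 3.14, 3.14].

### API

Orientations are given as [roll, pitch, yaw] about the fixed x, y, z axes, in that order (R = Rz(yaw) Ry(pitch) Rx(roll)).
In Python, from bench import robot gives the robot as it stands.
- The arm moves only by the tool apply_moves, never from a script. Its argument "rows" is a list of rows, each an object with "delta_pos": the shift along the tool's x, y, z in mm, a list of three; "turn": the turn about the tool's z in degrees. In form: [{"delta_pos": [dx, dy, dz], "turn": turn}, ...]. A call has 1 to 20 rows; each row is the pose to reach, as a shift and turn from the pose commanded when the call began, along the tool's axes at that moment; what a row does not reach only later rows make up. A row lasts 1/8 s, in which the tool goes at most 62.5 mm and 10.7 degrees, less where a joint would pass 70% of its speed; a pose out of reach is approached as far as the arm can. A call with a gripper value outside its range is refused whole. "hand" is the finger opening in mm, from 0 to 94, set as the call begins (left out, the last holds). The fingers move at their own pace and stop on an object; the grip force is fixed at half the most. Time passes only in rows, so rows that repeat a pose let the fingers close. It gives the time, the measured TCP pose, the force and the opening at its end, in the units of the state.
- robot.get_obs(): the state, without advancing time (a new reading comes with each control period).
- robot.snapshot(name): name is "scene" or "top"; returns the picture (384x512x3 uint8, red, green, blue); there is no depth.
- robot.camera_model(name): a dict with "fx", "fy", "cx", "cy" (pixels), "R" (3x3) and "t" (3): a world point X has camera coordinates R X + t. Camera axes: x right, y down, z forward; pixel columns grow to the right and rows downward; lengths in m; the calibration is good to about 2 mm. A picture is of the moment at which its call begins. camera_model takes no time and is no camera call.
- robot.close_job(): hands the job in, once; it reports no verdict.
The state is a dict: "time": time; "joint_positions": joint angles; "qvel": joint speeds; "joint_torque": joint torques, N m; "tool_pos": TCP position; "ee_rot": TCP orientation; "wrist_force": force on the tool from outside, world axes, zero at the start; "wrist_torque": the same for the moment, N m; "width": finger opening in m.
Only numpy, scipy, OpenCV 4.12 (cv2) and the standard library are available. Lean on these libraries where they do the work, as an engineer would, in place of code of your own. Each camera call takes 0.05 s, during which the arm holds its last target.

### The job

Check the shaker's stop button without gripping or lifting anything: press the big red mushroom button down until it latches, take the fingers right off it so that it stays down by itself, then with a fingertip push one side of its raised bar round clockwise (seen from above) until it is released, and leave it sprung up with the bar swung back. Turn the bar by pushing it from one side only, never by pinching it or touching both its halves. Only after the red button is up again, press the green start button fully in and let it go; leave the flasks, dish, bottles, beaker and marker where they stand.

Things in the scene. Friction and masses are not known exactly. Their poses are not given: they have to be found in the camera images.
- stop (a joint): how far the red mushroom button is pressed in, m: 0 up, 0.011 fully down. It latches by itself once pressed past about 0.0100 and then rests at about 0.0095. Pressing straight down takes 4 to about 12 N (most at about 0.008) against its spring, and only turning the head releases it.
- stop_twist (a joint): turn of the red head about its vertical axis, rad, clockwise seen from above positive: 0 at rest, end stop 0.95. A spring (0.04 to 0.12 N m) swings it back when let go. With the button latched, turning to about 0.6 releases it (turn to 0.75 to be sure) and it springs up; a finger still pressing on the bar may hold it down by friction until it moves off.
- stop_top (a point): centre of the top of the bar on the red head, moving with it; z up, y along the bar, x across it. The bar (red, white stripe on top) is 54 long (y), 14 thick (x), 20 high, standing on the flat top of the red disc. This point is 56 above the deck when up. Clockwise: push the bar's -x face near its +y end towards +x, or its +x face near its -y end towards -x.
- stop_station: the whole red button, fixed on the shaker's deck to the left or the right; origin on its axis at deck level, z up. Yellow collar 74 dia x 12 high; red disc 62 dia x 12 high, its underside 24 above the deck when up; the bar on top
- bar_near: half of the bar on its -x side (7 thick, split along the white stripe's middle); origin on the head's axis at the disc's underside, axes as stop_top
- bar_far: other half of the bar, on its +x side; same origin and axes
- start (a joint): travel of the green start button, m: 0 up, 0.006 fully in; a spring button, 1.5 N to move and 5 N fully in, which comes back up when let go
- start_top (a point): centre of the top of the green start button (round, 34 dia, in a black ring 50 dia x 12 high), 22 above the deck when up; pressed straight down; on the other side of the deck from the red button
- shaker: white orbital shaker, 320 deep (x) x 400 wide (y), fixed on the bench; origin under its centre, -x is its front. Its dark control deck is the front 125 mm, 90 above the bench; behind it an aluminium platform, top 111 above the bench with a rim up to 129, carries two flasks
- flask_amber: bystander, not to be moved: amber conical flask standing on the shaker's platform, 74 dia x 94 high (sizes in mm); origin at the centre of its underside
- flask_clear: bystander, not to be moved: pale conical flask on the shaker's platform, 74 dia x 94 high (sizes in mm); origin at the centre of its underside
- petri: bystander, not to be moved: closed petri dish, 60 dia x 14 high, lying on the shaker's control deck between the two controls (sizes in mm); origin at the centre of its underside
- spray_bottle: bystander, not to be moved: white spray bottle with a red collar and white head, 68 dia x 214 high, on the bench (sizes in mm); origin at the centre of its underside
- media_bottle: bystander, not to be moved: white bottle with a blue cap, 66 dia x 150 high, on the bench (sizes in mm); origin at the centre of its underside
- beaker: bystander, not to be moved: pale open beaker, 66 dia x 80 high, on the bench (sizes in mm); origin at the centre of its underside
- marker: bystander, not to be moved: black marker pen lying on the bench, 14 dia x about 130 long (sizes in mm); origin on its axis

How it is judged:
By the outcome, as a careful person would: the job done as asked, in the order asked, and still so for the second after the job is handed in, with the robot touching nothing.
It also fails if it takes over 54 s, if anything falls off the work surface, if the arm or the gripper's body presses on something with over 40 N, if the wrist force passes 120 N, or if a joint passes its speed limit or range.

## Working session

There is one attempt and no reset: what is moved stays moved. The work goes in short steps, Python scripts to look and compute and a tool call to move; the robot and the scene stay as the last step left them, time stands still between calls to the robot, and variables do not carry over. Pictures are saved under pics/ and viewed, and the job is handed in when it is done.

Besides the shell and the picture viewer there is one more tool, called by a JSON object that holds its "method" and its "body". apply_moves: Moves the arm, as the interface text tells. Its arguments: {"type":"object","properties":{"rows":{"type":"array","items":{"type":"object","properties":{"delta_pos":{"type":"array","items":{"type":"number"}},"turn":{"type":"number"}}}},"hand":{"type":"number"}},"required":["rows"]}

```bash
mkdir -p pics
python3 - <<'E'
from bench import robot
import cv2
o=robot.get_obs()
print(o)
for n in("scene","top"):
    im=robot.snapshot(n); cv2.imwrite(f"pics/{n}0.png",im[:,:,::-1]); print(robot.camera_model(n))
E
```

```text
{'time': 0.0, 'joint_positions': array([ 1.05589282e+00,  8.79103483e-02,  1.37221078e+00, -7.16699910e-06,
        1.68359743e+00, -1.03114637e-01]), 'qvel': array([ 0.00113405, -0.00059489, -0.00012411, -0.0006025 , -0.00207196,
       -0.00056859]), 'joint_torque': array([ 7.83200721e-04, -3.40175307e+01, -3.02430367e+01,  7.17379502e-02,
        3.31508426e-02, -1.59684328e-04]), 'tool_pos': array([0.21988495, 0.50354713, 0.20435064]), 'ee_rot': array([-3.13947731e+00, -2.11737805e-04,  2.72980276e+00]), 'wrist_force': array([ 0.54180924, -0.67267653, -0.1694809 ]), 'wrist_torque': array([-0.00757423, -0.00129949, -0.01865032]), 'width': 0.09400143111438775}
{'fx': 439.5077350568759, 'fy': 439.5077350568759, 'cx': 260.56871709359655, 'cy': 193.13646921825796, 'R': array([[ 0.79494118,  0.60663845, -0.00763631],
       [ 0.48834498, -0.64729617, -0.58525794],
       [-0.35998292,  0.46151649, -0.81081122]]), 't': array([-0.45260588, -0.18773338,  1.63129982])}
{'fx': 368.3640731648996, 'fy': 368.3640731648996, 'cx': 256.74923581514037, 'cy': 188.5343956962353, 'R': array([[ 0.02713163, -0.99963074, -0.00150519],
       [-0.99656058, -0.02693029, -0.0783695 ],
       [ 0.07830002,  0.0036263 , -0.99692325]]), 't': array([-1.02164923e-03,  5.56680044e-01,  1.18732156e+00])}
```

```bash
ls
```

```text
pics
```

View pics/scene0.png

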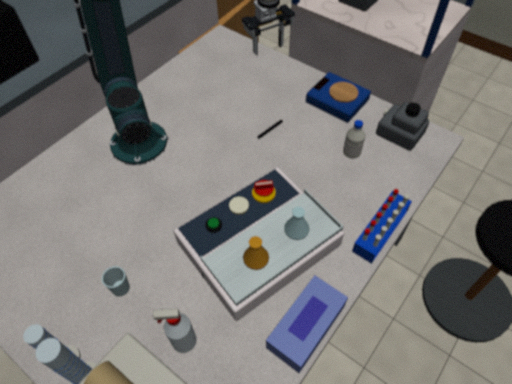

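View pics/top0.png

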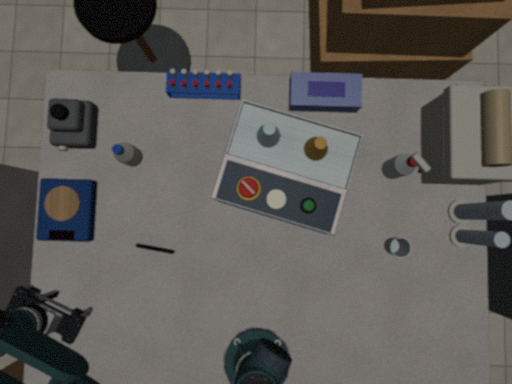

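The top view shows the red button at about (248,188), the petri dish at (276,199), the green button at (308,205), and the shaker turned slightly. Next I'll measure these.

```bash
cat > h.py <<'E'
import numpy as np,cv2
from bench import robot
def ray(n,u,v,z):
    m=robot.camera_model(n);R=np.array(m['R']);t=np.array(m['t'])
    d=R.T@np.array([(u-m['cx'])/m['fx'],(v-m['cy'])/m['fy'],1]);c=-R.T@t
    return c+d*(z-c[2])/d[2]
def proj(n,X):
    m=robot.camera_model(n);p=m['R']@np.array(X)+m['t'];return p[0]/p[2]*m['fx']+m['cx'],p[1]/p[2]*m['fy']+m['cy']
def crop(im,x0,y0,x1,y1,s,name):
    cv2.imwrite(name,cv2.resize(im[y0:y1,x0:x1,::-1],None,fx=s,fy=s,interpolation=cv2.INTER_CUBIC))
E
python3 - <<'E'
from h import *
for n,(x0,y0,x1,y1) in {'top':(205,90,370,240),'scene':(170,160,350,320)}.items():
    im=cv2.imread(f'pics/{n}0.png')[:,:,::-1]
    crop(im,x0,y0,x1,y1,4,f'pics/{n}0c.png')
    hsv=cv2.cvtColor(im,cv2.COLOR_RGB2HSV);H,S,V=cv2.split(hsv)
    roi=np.zeros(H.shape,bool);roi[y0:y1,x0:x1]=1
    ms={'red':((H<8)|(H>172))&(S>130)&(V>60),'yel':(H>=12)&(H<35)&(S>120),'grn':(H>45)&(H<80)&(S>120)&(V>50)}
    for k,m in ms.items():
        nn,l,st,c=cv2.connectedComponentsWithStats((m&roi).astype(np.uint8))
        for i in range(1,nn):
            if st[i,4]>15:
                print(n,k,st[i],c[i], *[ray(n,*c[i],z).round(4)[:2] for z in (.102,.112,.126,.146)])
E
```

```text
top red [239 179  19  18 205] [248.02439024 187.64390244] [0.5522 0.0406] [0.5514 0.0403] [0.5503 0.0399] [0.5487 0.0394]
top yel [305 138  22  21 367] [315.75749319 147.82561308] [ 0.6813 -0.1651] [ 0.6793 -0.1636] [ 0.6766 -0.1614] [ 0.6727 -0.1583]
top yel [237 177  24  24 149] [248.67114094 189.4966443 ] [0.5466 0.0384] [0.5458 0.0382] [0.5448 0.0378] [0.5433 0.0373]
top grn [303 200  12  11  98] [308.16326531 205.01020408] [ 0.504  -0.1445] [ 0.5036 -0.1431] [ 0.5031 -0.1412] [ 0.5024 -0.1385]
scene red [258 179  10   3  18] [262.33333333 180.38888889] [0.5213 0.0735] [0.5259 0.0674] [0.5325 0.0589] [0.5418 0.0468]
scene red [254 183  20  13 177] [263.53672316 188.70621469] [0.5441 0.0497] [0.5486 0.0438] [0.5548 0.0356] [0.5638 0.0239]
scene yel [252 188  24  15 193] [263.5388601  196.31606218] [0.5618 0.0264] [0.5661 0.0207] [0.5721 0.0128] [0.5807 0.0015]
scene yel [244 237  24  32 544] [255.49632353 254.15808824] [ 0.6646 -0.1471] [ 0.668  -0.1512] [ 0.6727 -0.1569] [ 0.6795 -0.1651]
scene grn [208 217  11  11 100] [213.01 222.12] [ 0.4987 -0.1389] [ 0.5036 -0.1431] [ 0.5104 -0.1489] [ 0.5202 -0.1572]
```

View pics/top0c.png

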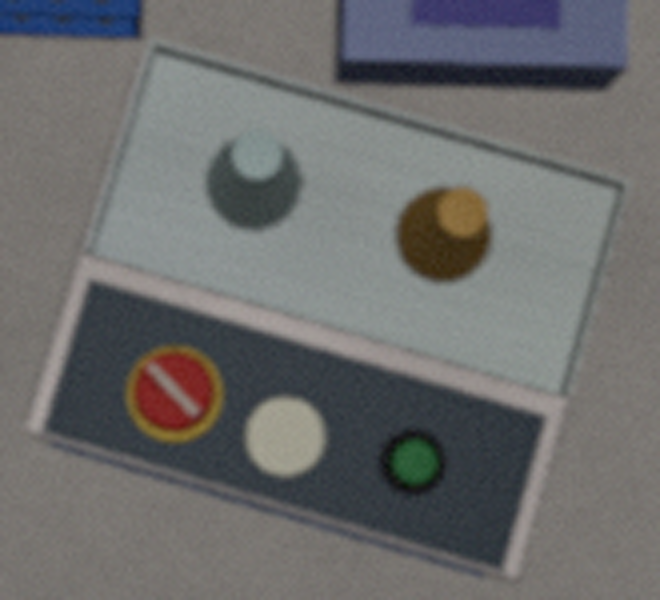

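View pics/scene0c.png

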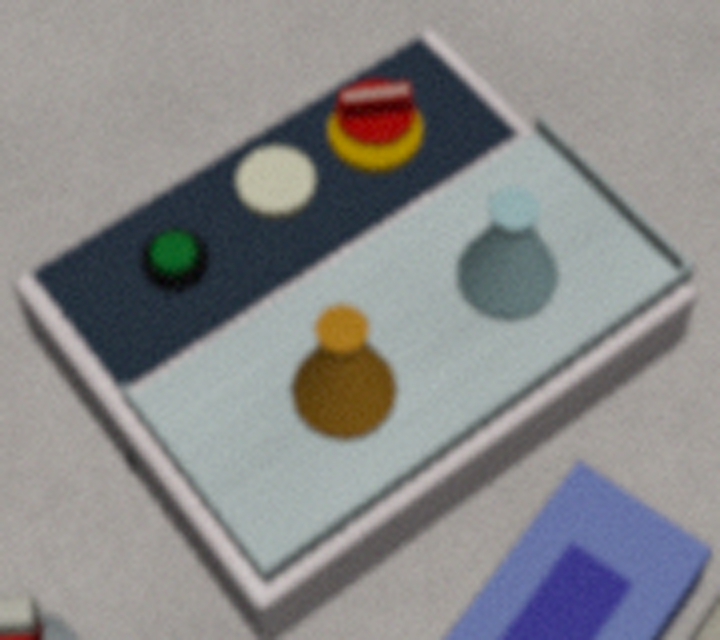

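The crops show the bar's white stripe in the top view running from about (242,181) to (254,193). The green button at z=0.112 agrees across both views. Next I'll measure the stripe.

Run:
```python
from h import *
for n,(x0,y0,x1,y1) in {'top':(240,178,258,198),'scene':(253,177,276,190)}.items():
    im=cv2.imread(f'pics/{n}0.png')[:,:,::-1]
    k=8
    big=cv2.resize(im[y0:y1,x0:x1],None,fx=k,fy=k,interpolation=cv2.INTER_CUBIC)
    hsv=cv2.cvtColor(big,cv2.COLOR_RGB2HSV);S,V=hsv[...,1],hsv[...,2]
    m=((S<120)&(V>100)).astype(np.uint8)
    nn,l,st,c=cv2.connectedComponentsWithStats(m)
    for i in range(1,nn):
        if st[i,4]<200: continue
        ys,xs=np.where(l==i); r=cv2.minAreaRect(np.c_[xs,ys].astype(np.float32))
        f=lambda p:((np.array(p)+.5)/k-.5+[x0,y0])
        b=cv2.boxPoints(r); 
        if np.linalg.norm(b[0]-b[1])>np.linalg.norm(b[1]-b[2]): e=[(b[1]+b[2])/2,(b[0]+b[3])/2]
        else: e=[(b[0]+b[1])/2,(b[2]+b[3])/2]
        E=[ray(n,*f(p),.146) for p in e]
        d=E[0]-E[1]; print(n,st[i],f(c[i]),ray(n,*f(c[i]),.146).round(4),'mid',((E[0]+E[1])/2).round(4),'len',np.linalg.norm(d).round(4),'ang',np.degrees(np.arctan2(d[1],d[0])).round(1))
# shaker edges & yellow/ red disc from top: min enclosing circles
im=cv2.imread('pics/top0.png')[:,:,::-1]
hsv=cv2.cvtColor(im,cv2.COLOR_RGB2HSV);H,S,V=cv2.split(hsv)
m=((S>110)&(V>60)&((H<35)|(H>170)));m[:175]=0;m[205:]=0;m[:,:230]=0;m[:,265:]=0
ys,xs=np.where(m);(c,r)=cv2.minEnclosingCircle(np.c_[xs,ys].astype(np.float32))
print(c,r,ray('top',*c,.102))
# petri
m=((S<70)&(V>150));
for n in ['top']:
    nn,l,st,cc=cv2.connectedComponentsWithStats(m.astype(np.uint8))
    for i in range(1,nn):
        if st[i,4]>100 and 260<cc[i][0]<290 : print('petri',st[i],cc[i],ray('top',*cc[i],.104))
# platform corners by scene: flask bases approx
print('amber',ray('top',316,148.5,.13),'clear',ray('top',268.5,135,.13))
```

```text
top [  13   20  110  112 3893] [247.92536283 187.02563897] [0.5505 0.0397 0.146 ] mid [0.5508 0.0401 0.146 ] len 0.0533 ang 45.8
scene [   0    0   72   45 1745] [255.64939112 178.42661175] [0.5209 0.0405 0.146 ] mid [0.5263 0.0403 0.146 ] len 0.0271 ang -143.0
scene [  23   27  135   40 2806] [264.19649857 182.55278867] [0.5514 0.0436 0.146 ] mid [0.5502 0.043  0.146 ] len 0.0515 ang 48.8
(248.2415771484375, 188.11798095703125) 11.972175598144531 [0.55078356 0.03985617 0.102     ]
petri [268 191  17  17 237] [275.78902954 198.70886076] [ 0.52048451 -0.04518193  0.104     ]
amber [ 0.6737842  -0.16152062  0.13      ] clear [ 0.71121064 -0.01744305  0.13      ]
```

```bash
cat >> h.py <<'E'
from scipy.spatial.transform import Rotation as Ro
AX=np.array([.5508,.0402]); BA=46.0; GR=np.array([.5036,-.1431])
def go(x,y,z,yaw=None):
    o=robot.get_obs();p=o['tool_pos'];R=Ro.from_euler('xyz',o['ee_rot']).as_matrix()
    yc=np.degrees(o['ee_rot'][2])
    t=0 if yaw is None else -(yaw-yc)
    print('t',o['time'],'pos',p.round(4),'yaw',yc.round(2),'F',o['wrist_force'].round(2),'w',o['width'],'-> delta',(1000*R.T@(np.array([x,y,z])-p)).round(1),'turn',round((t+180)%360-180,1))
E
python3 -c "
from h import *
go(*AX,.165,136)"
```

```text
t 0.1 pos [0.2199 0.5036 0.2045] yaw 156.4 F [ 0.12 -0.13 -0.21] w 0.09371148020524075 -> delta [-488.7 -292.2   39.9] turn 20.4
```

{"method": "apply_moves", "body": {"rows": [{"delta_pos": [-49,-29,0],"turn": 2},{"delta_pos": [-98,-58,0],"turn": 4},{"delta_pos": [-147,-88,0],"turn": 6},{"delta_pos": [-196,-117,0],"turn": 8},{"delta_pos": [-245,-146,0],"turn": 10},{"delta_pos": [-294,-175,0],"turn": 12},{"delta_pos": [-343,-205,0],"turn": 14},{"delta_pos": [-392,-234,0],"turn": 16},{"delta_pos": [-441,-263,0],"turn": 18},{"delta_pos": [-470,-281,0],"turn": 20},{"delta_pos": [-485,-290,10],"turn": 20.4},{"delta_pos": [-488.7,-292.2,25],"turn": 20.4},{"delta_pos": [-488.7,-292.2,35],"turn": 20.4},{"delta_pos": [-488.7,-292.2,35],"turn": 20.4},{"delta_pos": [-488.7,-292.2,35],"turn": 20.4}], "hand": 0}}

```text
time: 1.98
tool_pos: [0.5509, 0.0416, 0.1709]
ee_rot: [3.141, 0.0, 2.375]
wrist_force: [-1.0, 0.3, 0.6]
width: 0.0008
```

Run:
```python
from h import *
go(*AX,.1345,136)
for n,b in {'top':(205,90,370,240),'scene':(170,100,350,260)}.items():
    im=robot.snapshot(n);crop(im,*b,4,f'pics/{n}1c.png')
    print(n,proj(n,robot.get_obs()['tool_pos']))
```

```text
t 1.975 pos [0.5509 0.0416 0.1709] yaw 136.09 F [-1.04  0.25  0.55] w 0.0008404073893272029 -> delta [-0.9 -1.  36.4] turn 0.1
top (np.float64(247.113833817518), np.float64(186.09174486220493))
scene (np.float64(263.6799106552748), np.float64(177.89557053488534))
```

View pics/scene1c.png

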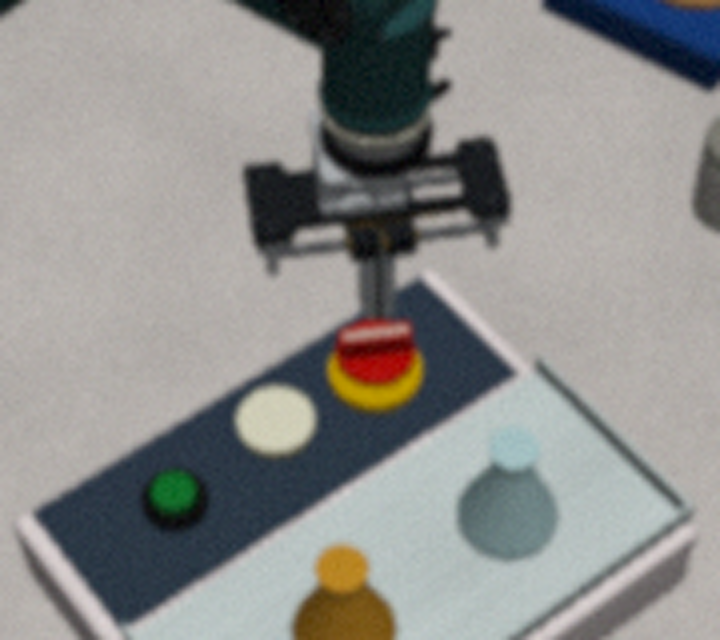

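View pics/top1c.png

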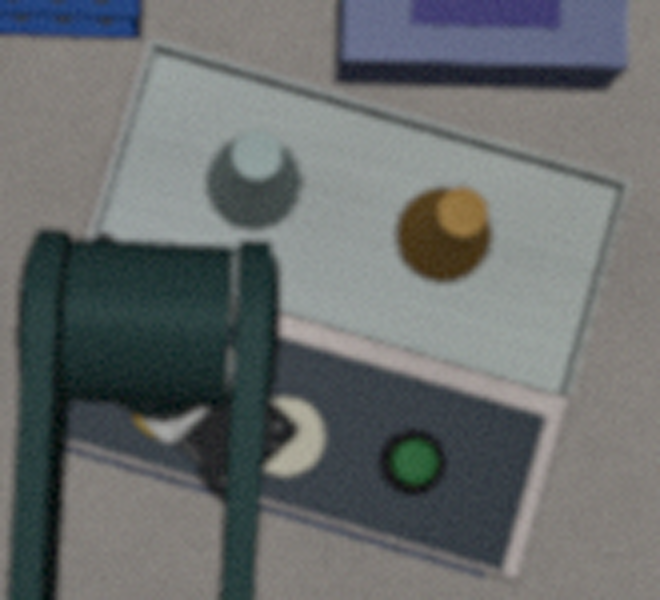

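The scene crop shows the shut fingers centred above the red bar at about (377,315). The top view is blocked by the arm. I'll press now.

{"method": "apply_moves", "body": {"rows": [{"delta_pos": [-0.9,-1,12],"turn": 0},{"delta_pos": [-0.9,-1,20],"turn": 0},{"delta_pos": [-0.9,-1,25],"turn": 0},{"delta_pos": [-0.9,-1,29],"turn": 0},{"delta_pos": [-0.9,-1,33],"turn": 0},{"delta_pos": [-0.9,-1,36],"turn": 0},{"delta_pos": [-0.9,-1,36],"turn": 0}]}}

```text
time: 2.95
tool_pos: [0.5509, 0.0393, 0.1358]
ee_rot: [3.141, 0.0, 2.374]
wrist_force: [-3.4, -0.4, 5.9]
width: 0.0006
```

{"method": "apply_moves", "body": {"rows": [{"delta_pos": [0,0,1],"turn": 0},{"delta_pos": [0,0,2],"turn": 0},{"delta_pos": [0,0,2],"turn": 0}]}}

```text
time: 3.32
tool_pos: [0.551, 0.0393, 0.1352]
ee_rot: [3.141, 0.001, 2.374]
wrist_force: [-5.2, -0.1, 9.9]
width: 0.0008
```

{"method": "apply_moves", "body": {"rows": [{"delta_pos": [0,0,2],"turn": 0},{"delta_pos": [0,0,3],"turn": 0},{"delta_pos": [0,0,3],"turn": 0}]}}

```text
time: 3.7
tool_pos: [0.5512, 0.0393, 0.135]
ee_rot: [3.139, 0.003, 2.374]
wrist_force: [-9.5, -0.2, 19.5]
width: 0.0004
```

{"method": "apply_moves", "body": {"rows": [{"delta_pos": [0,0,-5],"turn": 0},{"delta_pos": [0,0,-12],"turn": 0},{"delta_pos": [0,0,-30],"turn": 0},{"delta_pos": [0,0,-30],"turn": 0}]}}

```text
time: 4.2
tool_pos: [0.5524, 0.0393, 0.1615]
ee_rot: [3.139, 0.003, 2.374]
wrist_force: [-0.2, -0.6, 0.0]
width: 0.0006
```

Run:
```python
from h import *
go(*AX,.16)
im=robot.snapshot('scene');crop(im,220,150,310,220,8,'pics/scene2c.png')
a=cv2.imread('pics/scene0.png')[:,:,::-1];crop(a,220,150,310,220,8,'pics/scene0d.png')
```

```text
t 4.2 pos [0.5524 0.0393 0.1615] yaw 136.0 F [-0.24 -0.6   0.04] w 0.0006254741534237248 -> delta [ 1.8 -0.4  1.5] turn 0
```

View pics/scene2c.png

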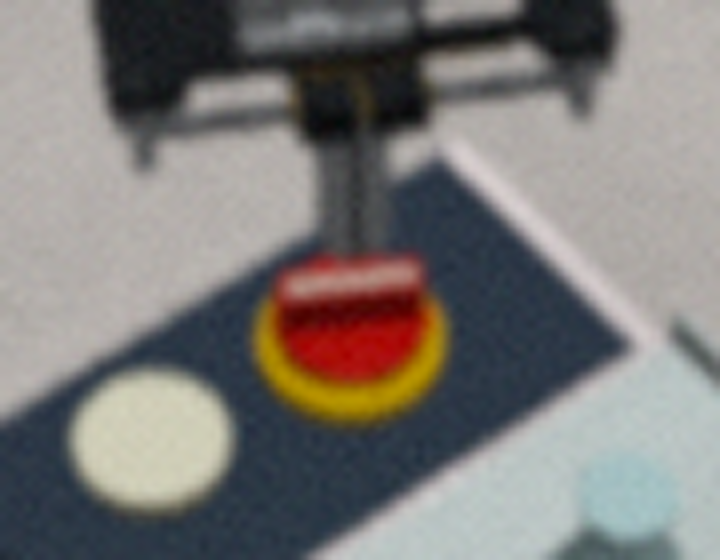

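View pics/scene0d.png

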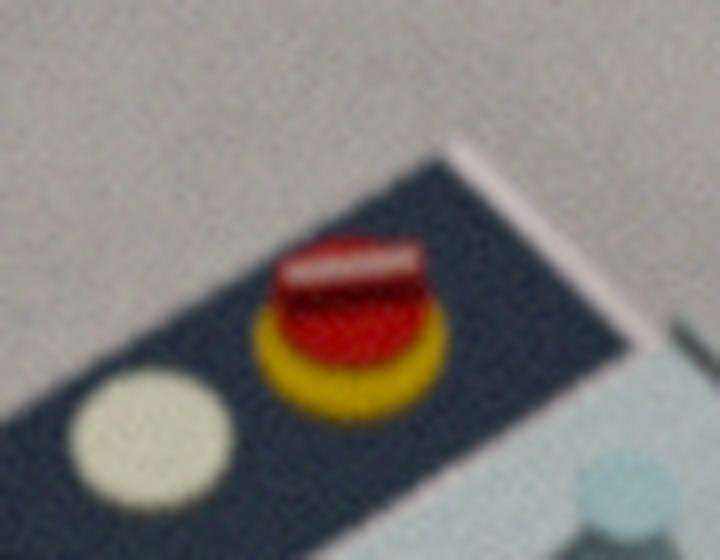

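The red head sits about 15 zoomed px lower against the collar than before, with the fingers off it, so it has latched. Next I'll move beside the bar's +y end.

{"method": "apply_moves", "body": {"rows": [{"delta_pos": [15,12,0],"turn": 0},{"delta_pos": [25,20.5,0],"turn": 0},{"delta_pos": [25,20.5,8],"turn": 0},{"delta_pos": [25,20.5,20],"turn": 0},{"delta_pos": [25,20.5,32],"turn": 0},{"delta_pos": [25,20.5,33],"turn": 0},{"delta_pos": [25,20.5,33],"turn": 0},{"delta_pos": [25,20.5,33],"turn": 0}]}}

```text
time: 5.25
tool_pos: [0.5476, 0.0713, 0.127]
ee_rot: [3.141, 0.001, 2.374]
wrist_force: [0.1, -0.3, 0.3]
width: 0.0008
```

Run:
```python
from h import *
go(*AX,.1285,136)
im=robot.snapshot('scene');crop(im,220,150,310,220,8,'pics/scene3c.png')
```

```text
t 5.25 pos [0.5476 0.0713 0.127 ] yaw 135.99 F [ 0.09 -0.3   0.34] w 0.0007965388766539996 -> delta [-23.9 -20.2  -1.5] turn -0.0
```

View pics/scene3c.png

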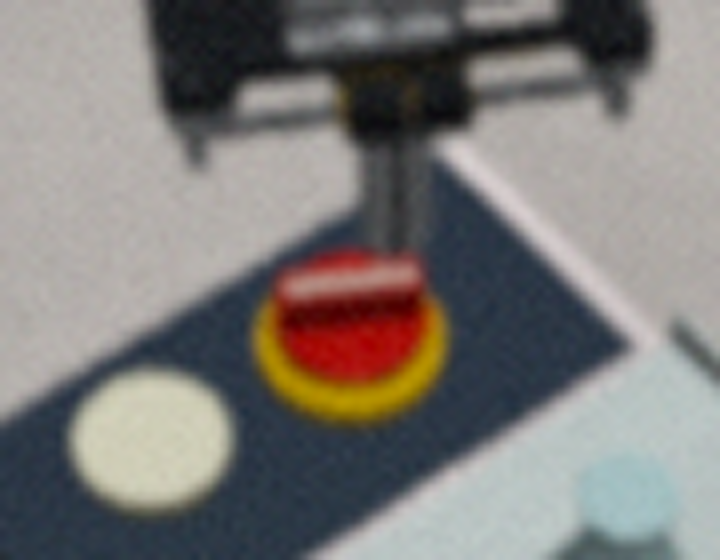

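The fingertip is now behind the bar's +y end at about (400,245) with no contact force. I'll push it round in two stages.

{"method": "apply_moves", "body": {"rows": [{"delta_pos": [-5,0.5,-1],"turn": 0},{"delta_pos": [-9,0.8,-1],"turn": 0},{"delta_pos": [-11,2,-1],"turn": 5},{"delta_pos": [-12.8,3,-1],"turn": 10},{"delta_pos": [-15,4,-1],"turn": 15},{"delta_pos": [-17,4.7,-1],"turn": 20},{"delta_pos": [-19.2,5.2,-1],"turn": 25},{"delta_pos": [-21.4,5.5,-1],"turn": 30},{"delta_pos": [-21.4,5.5,-1],"turn": 30}]}}

```text
time: 6.42
tool_pos: [0.5666, 0.0617, 0.1281]
ee_rot: [3.141, -0.002, 1.852]
wrist_force: [-1.6, 3.5, 3.3]
width: 0.0004
```

Run:
```python
from h import *
go(*AX,.1285,136)
im=robot.snapshot('scene');crop(im,220,150,310,220,8,'pics/scene4c.png')
```

```text
t 6.425 pos [0.5666 0.0617 0.1281] yaw 106.1 F [-1.59  3.47  3.32] w 0.00041513456958290666 -> delta [-16.3 -21.1  -0.4] turn -29.9
```

View pics/scene4c.png

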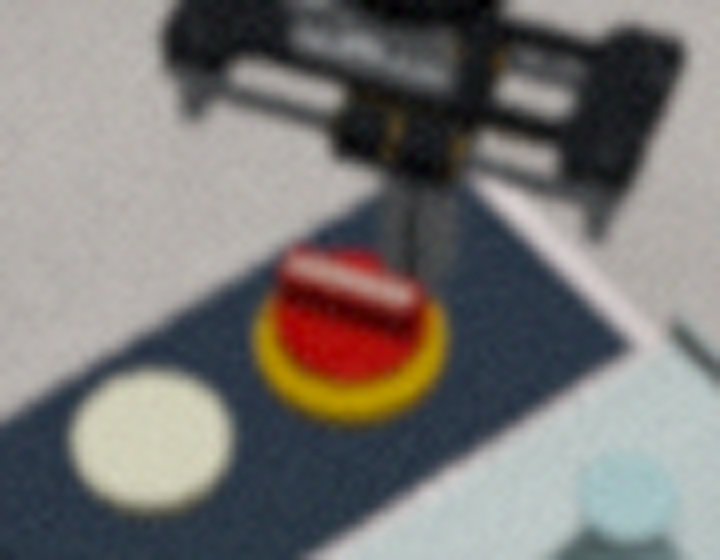

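The bar has turned about 30°. I'll continue to about 48°.

{"method": "apply_moves", "body": {"rows": [{"delta_pos": [-2.2,1.2,0],"turn": 5},{"delta_pos": [-4.4,2.3,0],"turn": 10},{"delta_pos": [-6.7,3.2,0],"turn": 15},{"delta_pos": [-8.5,3.7,0],"turn": 19},{"delta_pos": [-8.5,3.7,0],"turn": 19},{"delta_pos": [-8.5,3.7,0],"turn": 19}]}}

```text
time: 7.22
tool_pos: [0.573, 0.0552, 0.1282]
ee_rot: [3.14, -0.004, 1.521]
wrist_force: [-1.3, 6.6, 2.8]
width: 0.0006
```

Run:
```python
from h import *
go(*AX,.1285,136)
im=robot.snapshot('scene');crop(im,220,150,310,220,8,'pics/scene5c.png')
```

```text
t 7.225 pos [0.573  0.0552 0.1282] yaw 87.14 F [-1.33  6.62  2.82] w 0.0005535439469726825 -> delta [-16.1 -21.4  -0.4] turn -48.9
```

View pics/scene5c.png

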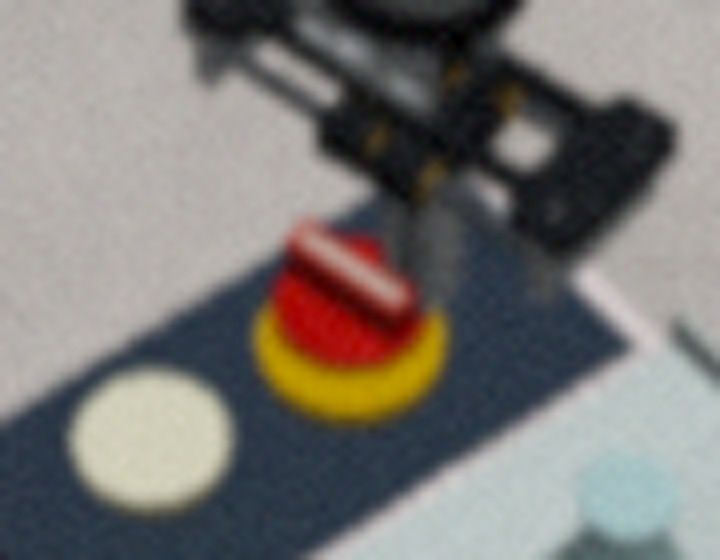

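The head has risen: the disc's bottom edge went from row 380 to 365 in the crop, so it's released. I'll back the finger out along the arc and then lift.

{"method": "apply_moves", "body": {"rows": [{"delta_pos": [3.4,-2.9,0],"turn": -10},{"delta_pos": [6.3,-6.4,0],"turn": -20},{"delta_pos": [8.5,-10.3,0],"turn": -30},{"delta_pos": [10,-14.6,0],"turn": -40},{"delta_pos": [10.7,-19.1,0],"turn": -50},{"delta_pos": [17,-26,0],"turn": -50},{"delta_pos": [17,-26,-20],"turn": -50},{"delta_pos": [17,-26,-50],"turn": -50},{"delta_pos": [17,-26,-60],"turn": -50},{"delta_pos": [17,-26,-60],"turn": -50}]}}

```text
time: 8.52
tool_pos: [0.5477, 0.0714, 0.1877]
ee_rot: [3.141, 0.001, 2.39]
wrist_force: [0.5, -1.0, -0.6]
width: 0.0005
```

Run:
```python
from h import *
go(*GR,.19,136)
im=robot.snapshot('scene');crop(im,220,150,310,220,8,'pics/scene6c.png')
```

```text
t 8.525 pos [0.5477 0.0714 0.1877] yaw 136.93 F [ 0.52 -1.02 -0.58] w 0.0004804533399145229 -> delta [-114.2 -186.8   -2.2] turn 0.9
```

View pics/scene6c.png

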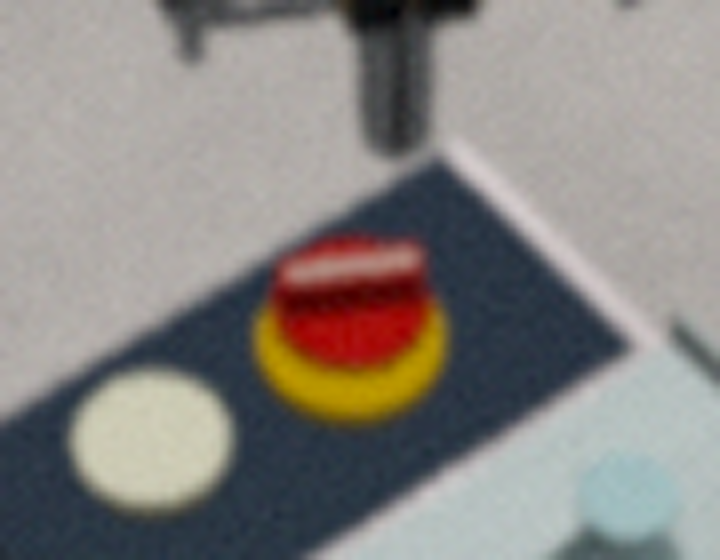

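The red head is up and the bar is back at its original angle, matching the first picture. Next is the green button.

{"method": "apply_moves", "body": {"rows": [{"delta_pos": [-20,-33,-5],"turn": 0},{"delta_pos": [-47,-77,-5],"turn": 0},{"delta_pos": [-74,-121,-5],"turn": 0},{"delta_pos": [-100,-164,-5],"turn": 0},{"delta_pos": [-112,-184,-5],"turn": 1},{"delta_pos": [-114.2,-186.8,15],"turn": 1},{"delta_pos": [-114.2,-186.8,40],"turn": 1},{"delta_pos": [-114.2,-186.8,55],"turn": 1},{"delta_pos": [-114.2,-186.8,55],"turn": 1},{"delta_pos": [-114.2,-186.8,55],"turn": 1}]}}

```text
time: 9.82
tool_pos: [0.5038, -0.1428, 0.1331]
ee_rot: [3.141, 0.001, 2.374]
wrist_force: [-0.6, -0.0, 0.3]
width: 0.0002
```

Run:
```python
from h import *
go(*GR,.106,136)
im=robot.snapshot('scene');crop(im,170,160,260,250,6,'pics/scene7c.png')
```

```text
t 9.825 pos [ 0.5038 -0.1428  0.1331] yaw 136.02 F [-0.65 -0.03  0.3 ] w 0.00017990945863631937 -> delta [ 0.  -0.4 27.1] turn 0.0
```

View pics/scene7c.png

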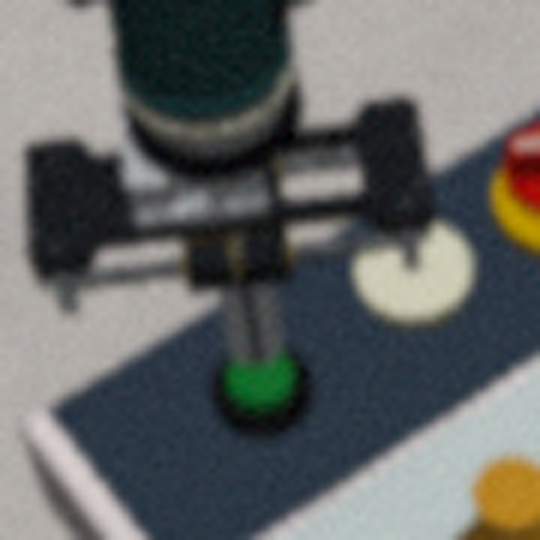

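The fingertip is over the green button at about (258,365). The jaw hardware is well above the petri dish. I'll press in.

{"method": "apply_moves", "body": {"rows": [{"delta_pos": [0,0,12],"turn": 0},{"delta_pos": [0,0,20],"turn": 0},{"delta_pos": [0,0,24],"turn": 0},{"delta_pos": [0,0,27],"turn": 0},{"delta_pos": [0,0,29],"turn": 0},{"delta_pos": [0,0,29],"turn": 0}]}}

```text
time: 10.62
tool_pos: [0.5034, -0.1427, 0.1061]
ee_rot: [3.141, 0.001, 2.374]
wrist_force: [-3.7, 2.3, 11.9]
width: 0.0007
```

{"method": "apply_moves", "body": {"rows": [{"delta_pos": [0,0,2],"turn": 0},{"delta_pos": [0,0,3],"turn": 0},{"delta_pos": [0,0,3],"turn": 0}]}}

```text
time: 11.0
tool_pos: [0.5036, -0.1428, 0.1059]
ee_rot: [3.141, 0.002, 2.374]
wrist_force: [-9.0, 2.9, 22.1]
width: 0.0004
```

The arm hit a hard stop at z = 0.106 with 22 N, so the button is fully in. I'll lift off and retreat.

{"method": "apply_moves", "body": {"rows": [{"delta_pos": [0,0,-8],"turn": 0},{"delta_pos": [0,0,-25],"turn": 0},{"delta_pos": [0,0,-60],"turn": 0},{"delta_pos": [0,0,-110],"turn": 0},{"delta_pos": [30,-30,-130],"turn": 0},{"delta_pos": [70,-70,-130],"turn": 0},{"delta_pos": [100,-100,-130],"turn": 0},{"delta_pos": [100,-100,-130],"turn": 0},{"delta_pos": [100,-100,-130],"turn": 0}]}}

```text
time: 12.12
tool_pos: [0.3626, -0.1455, 0.2307]
ee_rot: [3.141, 0.001, 2.374]
wrist_force: [-0.1, 0.5, 0.3]
width: 0.0005
```

Run:
```python
from h import *
go(*GR,.106,136)
for n in('top','scene'):
    im=robot.snapshot(n);cv2.imwrite(f'pics/{n}8.png',im[:,:,::-1])
    a=cv2.imread(f'pics/{n}0.png')[:,:,::-1]
    if n=='scene':
        d=np.abs(im.astype(int)-a).max(2); print('diff shaker',d[175:310,175:345].max(), np.argwhere(d[175:310,175:345]>40)[:5])
        crop(im,170,160,350,320,4,'pics/scene8c.png')
```

```text
t 12.125 pos [ 0.3626 -0.1455  0.2307] yaw 135.99 F [-0.12  0.54  0.29] w 0.0005000670467460609 -> delta [-99.7  99.6 124.9] turn -0.0
diff shaker 23 []
```

View pics/scene8c.png

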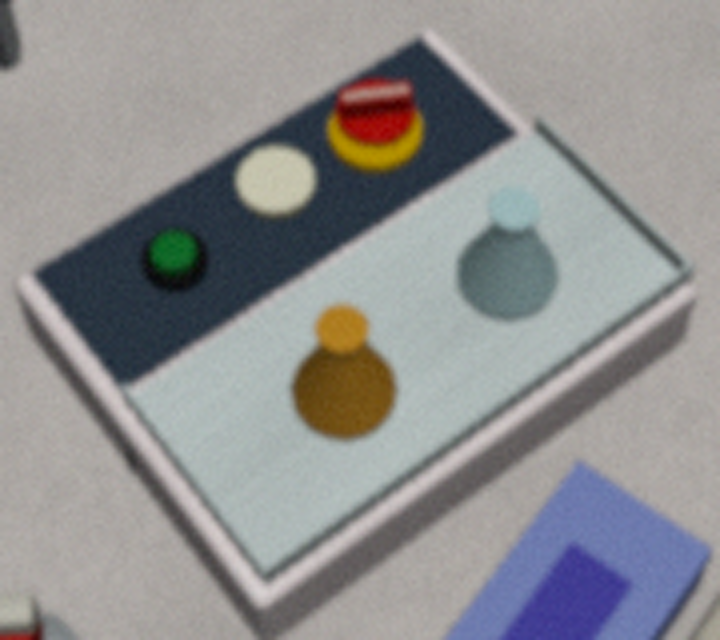

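View pics/top8.png

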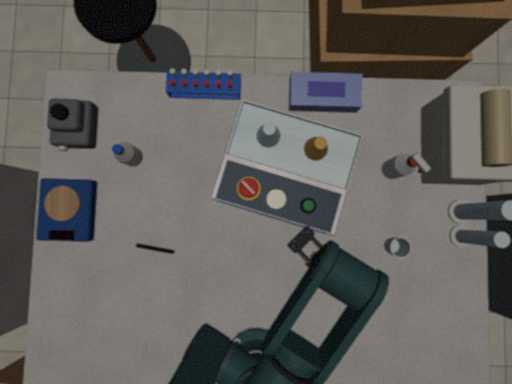

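Both controls are up and everything stands where it did at the start. The pixel differences over the shaker are noise only, and the arm is clear.

```bash
python3 -c "
from bench import robot
print(robot.close_job())"
```

```text
the job is handed in; nothing more can be done
None
```

The stop-button check is done and handed in at about 12 s of the 54 s allowed. Nothing was gripped or lifted, and none of my checks failed or disagreed.

- **Red button pressed:** I pressed it with the shut fingers to its hard stop (z 0.135, 19.5 N). With the fingers taken off, the picture showed it latched down.
- **Bar turned:** I pushed only the bar's -x face near its +y end, clockwise to about 48°, with about 7 N sideways. The picture showed the head spring up. I followed the bar back round and moved off, and it returned to its original angle.
- **Green button:** only after that, I pressed it to its hard stop (z 0.106, 22 N) and let it go. The picture shows it up again.
- **Last checks:** the final scene picture matches the first over the whole shaker, to within image noise, so the buttons, flasks and dish are as they began. The bottles, beaker and marker look unmoved in the top view, which I only compared by eye. The arm ended clear of everything, with wrist force near zero.

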